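Slide the slate tile out over the bench edge

TASK

Push the dark slate tile flat across the low plank bench, away from the robot, until it sticks out 40 mm past the bench's far edge and lies square to it, with its white line straight above the edge, so that the keeper can get gloved fingers under it. Only push it with the fingertips or the outside of the fingers, never lift it, and leave the bucket, feeder, rake, willow ring and brush where they are.

Things in the scene. Friction and masses are not known exactly. Their poses are not given: they have to be found in the camera images.
- tile: loose flat slate tile, dark grey, 130 (its x) by 170 (its y) by 10 mm thick, 0.35 to 0.65 kg, lying flat on the bench; it slides with ordinary friction. Origin: centre of its underside. Its +x points roughly away from the robot, to its leading edge; z up
- tile_front (a point): middle of the tile's leading (far) edge, at its underside, 65 mm along the tile's +x from its origin; same axes as the tile
- tile_line (a point): middle of the 5 mm wide white line painted across the tile's top, parallel to the leading edge and 40 mm behind it; same axes as the tile
- bench: fixed low bench of dark larch planks, 320 (its x) by 960 (its y) mm, top 45 mm above the table, standing at a slight angle. Origin: centre of its underside, on the table. Its +x points away from the robot, square to its far long edge; z up
- bench_edge (a point): middle of the bench's far long edge, on the top surface, 160 mm along the bench's +x from its origin; the edge runs along the bench's y; same axes as the bench
- bucket: loose yellow plastic bucket, 148 mm across the rim, 130 mm high, on the left part of the bench; leave it. Origin: centre of its underside
- feeder: loose blue ceramic feeder bowl, 120 mm across, 50 mm high, on the right part of the bench; leave it. Origin: centre of its underside
- rake: loose steel grooming rake with a black handle, about 175 by 75 mm, 24 mm high, lying on the right part of the bench; leave it. Origin: on its underside, near mid-length
- willow_ring: loose woven willow ring, 92 mm across, about 17 mm high, lying on the right part of the bench; leave it. Origin: its centre, at the underside
- brush: loose white silicone slicker brush lying bristles up on the left part of the bench, about 155 by 62 mm, 26 mm high; leave it. Origin: on its underside, near mid-length

How it is judged (in metres and radians):
On the way:
1. the middle of the tile's leading edge has been slid out past the bench's far edge (x of tile_front in the frame of bench_edge above 0.005 m and z of tile in the frame of bench below 0.052 m), for 0.05 s.
At the end, for the whole second after the job is handed in: The middle of the tile's leading edge stands 40 mm (within 9 mm) past the bench's far edge, the tile is square to that edge within 0.1 rad, flat on the bench and at rest, and the bucket, feeder, rake, willow ring and brush are within 20 mm of where they stood (x of tile_front in the frame of bench_edge between 0.031 and 0.049 m and angle between the x axis of tile and the x axis of bench, either way round below 0.1 rad and angle between tile's own z axis and vertical below 0.04 rad and z of tile in the frame of bench between 0.041 and 0.049 m and linear speed of tile below 0.01 m/s and distance of each of bucket, feeder, rake, willow_ring, brush from where it was at the start of the episode below 0.02 m); the robot touches nothing.
It fails at once if the tile is lifted or tipped up (z of tile in the frame of bench above 0.057 m or angle between tile's own z axis and vertical above 0.2 rad).
It fails at once if one of the other things on the bench is moved more than 20 mm (distance of any of bucket, feeder, rake, willow_ring, brush from where it was at the start of the episode above 0.02 m).
It also fails if it takes over 45 s, if anything falls off the work surface, if the arm or the gripper's body presses on something with over 40 N, if the wrist force passes 120 N, or if a joint passes its speed limit or range.

ROBOT

A 7-joint arm with a two-finger parallel gripper is mounted at the origin on the work surface. World frame = base frame: x ahead of the robot, y to its left, z up, the work surface at z = 0. Lengths are in mm, angles in rad, forces in N, time in s.
With the tool pointing down it reaches from about 425 to 875 mm from the base axis. Payload 8.4 kg.
Tool frame: the origin (TCP) lies between the finger pads; the fingertips stand 17 mm ahead of it and the grasp point (between the pads) lies 2 mm behind it; z points along the fingers, y is the line along which they close (so a half turn about z gives the same grasp; the last joint's range is limited). The gripper opens to 87 mm and grips with 3 to 60 N. Pads are 19 mm wide; open, the fingers measure 117 mm over their backs; the gripper's body (75 mm by 190 mm) begins 51 mm behind the grasp point.
Start: joints at [-1.371, 0.333, 0.04, 1.465, -0.013, 1.343, -0.059], TCP at [191.344, 621.17, 239.546] pointing down, gripper open.
Joint ranges: [-2.58, 2.58], [-0.38, 2.09], [-1.3, 1.39], [0.25, 2.4], [-1.5, 4.64], [0.08, 2.09], [-2.65, 2.65]. Speed limits (rad/s): [2.22, 2.22, 2.79, 2.79, 3.14, 3.14, 3.14].

INTERFACE

Orientations are given as a unit quaternion [w, x, y, z].
In Python, from station import get_state, grab_frame, close_job gives the robot as it stands. The module is installed in compiled form; this text tells all that it offers.
- The arm moves only by the shell command python3 -m inch 'ROWS' [FORCE]. ROWS is JSON, a list of rows, each a list of 7 numbers: the turn, a rotation vector about the tool's x, y, z in rad, then the shift along the tool's x, y, z in cm, then the closure, from -1 (fully open) to 1 (shut), so that 0 is half open. In form: [[wx, wy, wz, tx, ty, tz, claw], ...]. A call has exactly 10 rows; each row is the pose to reach, as a shift and turn from the pose commanded when the call began, along the tool's axes at that moment; what a row does not reach only later rows make up. A row lasts 1/12 s, in which the tool goes at most 41.7 mm and 7.16 degrees, less where a joint would pass 70% of its speed; a pose out of reach is approached as far as the arm can. A call with a gripper value outside its range is refused whole. The fingers move at their own pace and stop on an object; FORCE is the grip in N (left out, the last holds). Time passes only in rows, so rows that repeat a pose let the fingers close, or fill a call up. It gives the time, the measured TCP pose, the force, the opening and the grip force at its end, in the units of the state.
- get_state(): the state, without advancing time (a new reading comes with each control period).
- grab_frame(name): name is "scene" or "side" or "wrist"; returns a dict with "pixels" (420x560x3 uint8, red, green, blue), "vfov" (degrees; the focal length in pixels is half the picture's height over the tangent of half this angle, whatever the lens; pixels are square), "cx", "cy" (the principal point, pixels), "k1" (the pictures are not rectified: a ray, as slopes to the right and down, at radius r is drawn at 1 + k1 r^2 times it, then the intrinsics apply), "pose" (4x4, takes a point from camera to world coordinates). Camera axes: x right, y up, looking along -z (the intrinsics and any distortion apply to the point x, -y, -z); pixel columns grow to the right and rows downward; lengths in mm; the calibration is good to about 2 mm. A picture is of the moment at which its call begins. There is no depth.
- close_job(): hands the job in; it is judged then, once.
The state is a dict: "time_s": time; "joint_pos": joint angles; "joint_vel": joint speeds; "joint_torque": joint torques, N m; "ee_pos": TCP position; "tool_rot": TCP orientation; "ft_force": force on the tool from outside, world axes, zero at the start; "ft_torque": the same for the moment, N m; "finger_gap": finger opening in mm; "grasp_force": force on a finger pad.
Only numpy, scipy, OpenCV 4.12 (cv2) and the standard library are available. Lean on these libraries where they do the work, as an engineer would, in place of code of your own. Each camera call takes 0.05 s, during which the arm holds its last target. There are 200 camera calls.

## Working session

There is one attempt and no reset: what is moved stays moved. The work goes in short steps, Python scripts to look and compute and a shell command to move; the robot and the scene stay as the last step left them, time stands still between calls to the robot, and variables do not carry over. Pictures are saved under pics/ and viewed, at most 10 in all, crops included, and the job is handed in when it is done.

```bash
mkdir -p pics
cat > h.py <<'E'
import numpy as np, cv2
from station import get_state, grab_frame
def K(f):
    h=f["pixels"].shape[0]; fl=h/2/np.tan(np.radians(f["vfov"])/2)
    return np.array([[fl,0,f["cx"]],[0,fl,f["cy"]],[0,0,1.]])
def onplane(f,uv,z):
    uv=np.atleast_2d(uv).astype(float).reshape(-1,1,2)
    k=K(f); d=np.array([f["k1"],0,0,0,0.])
    n=cv2.undistortPoints(uv,k,d).reshape(-1,2)
    P=np.array(f["pose"]); r=np.c_[n[:,0],-n[:,1],-np.ones(len(n))]@P[:3,:3].T; o=P[:3,3]
    return o+r*((z-o[2])/r[:,2])[:,None]
def save(f,n): cv2.imwrite("pics/"+n,cv2.cvtColor(f["pixels"],cv2.COLOR_RGB2BGR))
E
python3 - <<'E'
from h import *
for n in("scene","side"):
    f=grab_frame(n); save(f,n+"0.png"); np.save(n+"0.npy",f,allow_pickle=True); print(n,f["vfov"],f["k1"],np.round(f["pose"],2).tolist())
s=get_state(); print(s)
E
```

```text
scene 57.96481824087946 -0.07229004731443349 [[-0.39, -0.77, 0.5, 988.87], [0.92, -0.33, 0.21, 208.73], [-0.0, 0.54, 0.84, 823.35], [0.0, 0.0, 0.0, 1.0]]
side 56.12195173985232 -0.10876802800842826 [[0.85, 0.27, -0.46, 105.16], [-0.53, 0.44, -0.72, -676.39], [0.0, 0.86, 0.52, 545.71], [0.0, 0.0, 0.0, 1.0]]
{'time_s': 0.1, 'joint_pos': array([-1.37120077,  0.33382703,  0.03984858,  1.46616725, -0.01340248,
        1.34330581, -0.05847742]), 'joint_vel': array([ 0.00049715, -0.00218153, -0.00100503, -0.00132329, -0.00092989,
        0.0005682 ,  0.00037747]), 'joint_torque': array([ 4.53167508e-03, -6.57817483e+01,  1.34019580e+00, -4.04708970e+01,
       -5.97563060e-02,  4.09127329e-02,  1.04853209e-04]), 'ee_pos': array([191.2309439 , 620.81874548, 238.76402415]), 'tool_rot': array([-6.49626770e-05,  1.48827784e-01,  9.88862868e-01, -7.17970669e-04]), 'ft_force': array([0.39458459, 0.06025296, 0.61844192]), 'ft_torque': array([-0.01068649,  0.03196479,  0.00220618]), 'grasp_force': 0.0, 'finger_gap': 87.06792510895957}
```

View pics/scene0.png

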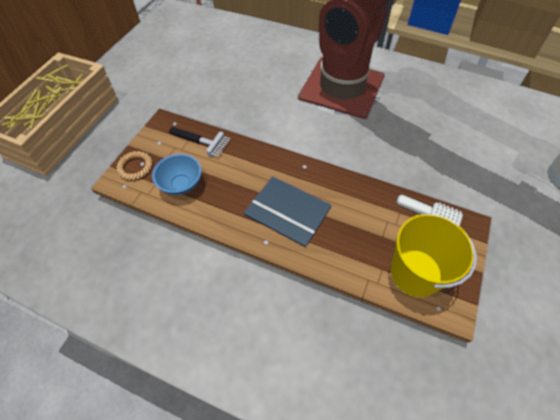

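View pics/side0.png

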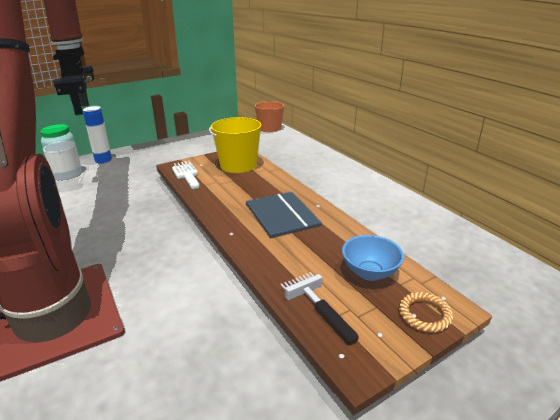

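The scene view shows the slate tile with its corners near (275,180), (330,208), (301,242) and (246,211). The bench's far edge runs from about (94,190) to (472,340), with bucket and brush on the robot's left, bowl, rake and ring on its right. The side view agrees and shows the arm clear of everything.

```bash
cat >> h.py <<'E'
def tile(f, roi):
    "tile corners(px) by dark bluish mask inside roi x0,y0,x1,y1"
    im=f["pixels"].astype(int); R,G,B=im[...,0],im[...,1],im[...,2]
    dark=(B>R+4)&(R<90)&(B<110); white=(im.min(2)>150)
    m=np.zeros(R.shape,np.uint8); x0,y0,x1,y1=roi
    m[y0:y1,x0:x1]=((dark|white)[y0:y1,x0:x1])*255
    m=cv2.morphologyEx(m,cv2.MORPH_CLOSE,np.ones((5,5))); m=cv2.morphologyEx(m,cv2.MORPH_OPEN,np.ones((5,5)))
    c=max(cv2.findContours(m,cv2.RETR_EXTERNAL,cv2.CHAIN_APPROX_NONE)[0],key=cv2.contourArea)
    w=np.zeros(R.shape,np.uint8); cv2.fillPoly(w,[c],1); lw=np.argwhere((w>0)&(im.min(2)>120))[:,::-1]
    return c.reshape(-1,2),lw
def edgepts(f,a,b,half=9,n=60):
    "strongest brightness drop along image normals between a,b"
    g=cv2.GaussianBlur(cv2.cvtColor(f["pixels"],cv2.COLOR_RGB2GRAY),(3,3),0).astype(np.float32)
    a,b=np.array(a,float),np.array(b,float); t=(b-a)/np.linalg.norm(b-a); nn=np.array([-t[1],t[0]])
    out=[]
    for s in np.linspace(.03,.97,n):
        p=a+s*(b-a); o=np.arange(-half,half+.1,.5); q=(p+o[:,None]*nn).astype(np.float32)
        v=cv2.remap(g,q[:,0],q[:,1],cv2.INTER_LINEAR).ravel(); d=v[2:]-v[:-2]
        out.append(q[1+np.argmin(d)])
    return np.array(out)
def fitl(P):
    v=cv2.fitLine(P[:,:2].astype(np.float32),cv2.DIST_HUBER,0,.01,.01).ravel(); return v[2:],v[:2]
E
python3 - <<'E'
from h import *
for n,roi,ed in(("scene",(235,170,340,250),[(94,190),(472,340)]),("side",(240,185,325,240),None)):
    f=np.load(n+"0.npy",allow_pickle=True).item()
    c,lw=tile(f,roi)
    P=onplane(f,c,55)[:,:2]
    r=cv2.minAreaRect(P.astype(np.float32)); print(n,"rect",r); print(np.round(cv2.boxPoints(r),1).tolist())
    L=onplane(f,lw,55); p,d=fitl(L); print("line mid",p,"dir",d,len(lw), "len",np.ptp(L[:,:2]@d))
    if ed:
        e=edgepts(f,*ed); E=onplane(f,e,45); p,d=fitl(E)
        nn=np.array([-d[1],d[0]]); rs=(E[:,:2]-p)@nn; print("edge",p,d,np.degrees(np.arctan2(d[1],d[0])),"res med",np.median(abs(rs)))
        print("bench corners",np.round(onplane(f,[(94,190),(472,340),(490,218),(160,112)],45),0).tolist())
    for name,q,z in [("bucketbase",(418,285),45),("bowl",(178,190),45),("rakehead",(217,145),60),("rakeend",(172,130),60),("brush",(400,200),60),("brushend",(455,212),60)] if ed else []:
        print(name,np.round(onplane(f,q,z)[0]))
E
```

```text
scene rect ((539.394287109375, 30.191802978515625), (169.96145629882812, 128.19149780273438), 82.20576477050781)
[[464.3999938964844, -45.29999923706055], [591.4000244140625, -62.70000076293945], [614.4000244140625, 105.69999694824219], [487.3999938964844, 123.0999984741211]]
line mid [561.51184   28.450073] dir [0.1436508  0.98962843] 280 len 168.76302160232385
edge [675.5325    58.868454] [0.0064129  0.99997944] 89.63256 res med 0.4515296675374805
bench corners [[673.0, -449.0, 45.0], [678.0, 494.0, 45.0], [364.0, 494.0, 45.0], [367.0, -447.0, 45.0]]
bucketbase [603. 364.  45.]
bowl [ 588. -248.   45.]
rakehead [ 428. -220.   60.]
rakeend [ 427. -363.   60.]
brush [411. 274.  60.]
brushend [393. 406.  60.]
side rect ((499.5621032714844, 49.17723083496094), (122.33013916015625, 67.09951782226562), 69.94371032714844)
[[447.1000061035156, 3.200000047683716], [510.1000061035156, -19.799999237060547], [552.0999755859375, 95.0999984741211], [489.0, 118.0999984741211]]Traceback (most recent call last):
  File "<stdin>", line 7, in <module>
  File "h.py", line 9, in onplane
    n=cv2.undistortPoints(uv,k,d).reshape(-1,2)
      ~~~~~~~~~~~~~~~~~~~^^^^^^^^
cv2.error: OpenCV(4.12.0) /io/opencv/modules/calib3d/src/undistort.dispatch.cpp:347: error: (-215:Assertion failed) CV_IS_MAT(_src) && CV_IS_MAT(_dst) && (_src->rows == 1 || _src->cols == 1) && (_dst->rows == 1 || _dst->cols == 1) && _src->cols + _src->rows - 1 == _dst->rows + _dst->cols - 1 && (CV_MAT_TYPE(_src->type) == CV_32FC2 || CV_MAT_TYPE(_src->type) == CV_64FC2) && (CV_MAT_TYPE(_dst->type) == CV_32FC2 || CV_MAT_TYPE(_dst->type) == CV_64FC2) in function 'cvUndistortPointsInternal'
```

Run:
```python
from h import *
f=np.load("scene0.npy",allow_pickle=True).item()
im=cv2.cvtColor(f["pixels"],cv2.COLOR_RGB2BGR)
a=cv2.resize(im[205:305,210:330],None,fx=6,fy=6,interpolation=cv2.INTER_NEAREST)
cv2.imwrite("pics/crop1.png",a[:600,:720])
g=cv2.cvtColor(im,cv2.COLOR_BGR2GRAY)
c=cv2.cvtColor(im,cv2.COLOR_BGR2RGB)
for u in (200,290):
    for v in range(225 if u<250 else 255,225+30 if u<250 else 285): print(u,v,c[v,u].tolist(),np.round(onplane(f,(u,v),45)[0,:2],0).tolist())
```

```text
200 225 [173, 134, 90] [655.0, -146.0]
200 226 [173, 133, 89] [658.0, -144.0]
200 227 [171, 132, 90] [660.0, -143.0]
200 228 [166, 127, 86] [662.0, -142.0]
200 229 [163, 125, 83] [665.0, -140.0]
200 230 [162, 123, 84] [667.0, -139.0]
200 231 [162, 125, 83] [669.0, -138.0]
200 232 [158, 120, 80] [672.0, -136.0]
200 233 [138, 104, 67] [674.0, -135.0]
200 234 [101, 74, 46] [676.0, -134.0]
200 235 [85, 65, 46] [679.0, -132.0]
200 236 [92, 76, 65] [681.0, -131.0]
200 237 [105, 99, 95] [683.0, -130.0]
200 238 [114, 112, 112] [686.0, -128.0]
200 239 [117, 118, 118] [688.0, -127.0]
200 240 [117, 118, 116] [690.0, -126.0]
200 241 [124, 124, 123] [693.0, -124.0]
200 242 [146, 147, 145] [695.0, -123.0]
200 243 [169, 170, 168] [697.0, -122.0]
200 244 [175, 175, 174] [699.0, -121.0]
200 245 [174, 175, 173] [702.0, -119.0]
200 246 [176, 177, 175] [704.0, -118.0]
200 247 [176, 177, 175] [706.0, -117.0]
200 248 [175, 176, 174] [708.0, -116.0]
200 249 [174, 175, 174] [710.0, -114.0]
200 250 [175, 176, 175] [713.0, -113.0]
200 251 [175, 176, 175] [715.0, -112.0]
200 252 [178, 179, 178] [717.0, -111.0]
[... 501 characters left out ...]
 123, 82] [669.0, 91.0]
290 267 [157, 120, 80] [671.0, 92.0]
290 268 [150, 114, 76] [673.0, 92.0]
290 269 [130, 95, 61] [675.0, 93.0]
290 270 [98, 72, 46] [677.0, 94.0]
290 271 [89, 68, 47] [680.0, 95.0]
290 272 [89, 71, 57] [682.0, 96.0]
290 273 [94, 87, 81] [684.0, 97.0]
290 274 [104, 103, 102] [686.0, 98.0]
290 275 [114, 115, 114] [688.0, 99.0]
290 276 [116, 117, 116] [691.0, 100.0]
290 277 [114, 115, 114] [693.0, 100.0]
290 278 [126, 127, 126] [695.0, 101.0]
290 279 [146, 147, 146] [697.0, 102.0]
290 280 [165, 165, 165] [699.0, 103.0]
290 281 [169, 170, 169] [701.0, 104.0]
290 282 [167, 169, 167] [703.0, 105.0]
290 283 [168, 169, 168] [705.0, 106.0]
290 284 [169, 170, 170] [708.0, 107.0]
```

View pics/crop1.png

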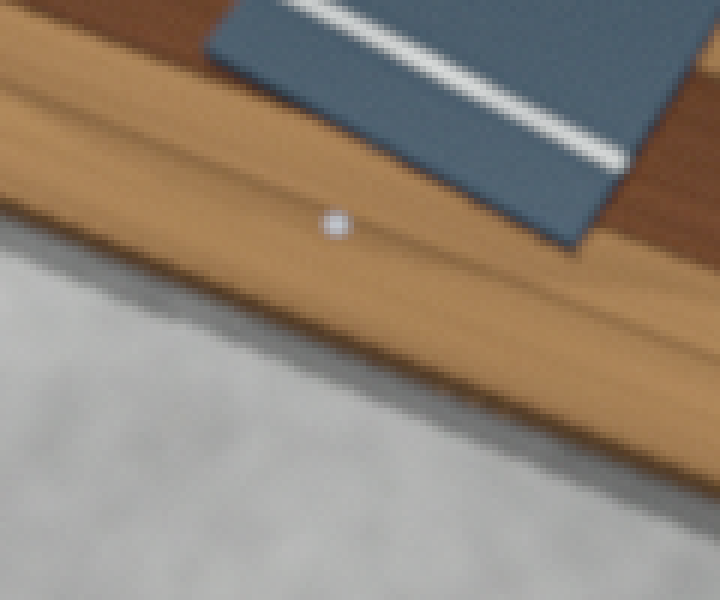

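The crop shows a crisp top edge: light plank to dark face, at about (290,269) in the full picture. That puts the far edge at x≈676, running at 89.6°. The tile is at (539,30), turned −7.8°, and its measured 170×128 size matches the one given. Plan: keep the fingers open with the tool's y along the edge, and push the rear edge with both fingers so the tile squares itself.

```bash
cat > go.py <<'E'
import sys,numpy as np
from scipy.spatial.transform import Rotation as R
from station import get_state
s=get_state(); w,x,y,z=s["tool_rot"]; r=R.from_quat([x,y,z,w])
t=np.array([float(a) for a in sys.argv[1:4]]); yaw=np.radians(float(sys.argv[4]))
c,q=np.cos(yaw),np.sin(yaw) # tool y heading; z down
T=R.from_matrix(np.array([[-q,c,0],[c,q,0],[0,0,-1]]))
print("pos",s["ee_pos"].round(1),"F",s["ft_force"].round(1),"t",s["time_s"],"j",s["joint_pos"].round(2))
print("turn",(r.inv()*T).as_rotvec().round(3),"shift cm",(r.inv().apply(t-s["ee_pos"])/10).round(2))
E
python3 -m inch '[[0,0,-0.292,-30,-23.8,0,-1],[0,0,-0.292,-30,-23.8,0,-1],[0,0,-0.292,-30,-23.8,0,-1],[0,0,-0.292,-30,-23.8,0,-1],[0,0,-0.292,-30,-23.8,0,-1],[0,0,-0.292,-30,-23.8,0,-1],[0,0,-0.292,-30,-23.8,0,-1],[0,0,-0.292,-30,-23.8,0,-1],[0,0,-0.292,-30,-23.8,0,-1],[0,0,-0.292,-30,-23.8,0,-1]]'
python3 go.py 443 30 160 89.6
```

```text
time_s: 0.93
ee_pos: [412.1, 298.5, 239.7]
tool_rot: [0.001, 0.008, 1.0, -0.001]
ft_force: [0.4, -0.5, -0.7]
finger_gap: 86.9
grasp_force: 0.0
pos [412.1 298.5 239.7] F [ 0.4 -0.5 -0.7] t 0.9333 j [-0.95  0.04  0.24  1.81 -0.01  1.29  0.85]
turn [-0.002  0.001 -0.008] shift cm [ -3.5  -26.79   8.02]
```

```bash
python3 -m inch '[[0,0,-0.008,-3.5,-26.8,8,-1],[0,0,-0.008,-3.5,-26.8,8,-1],[0,0,-0.008,-3.5,-26.8,8,-1],[0,0,-0.008,-3.5,-26.8,8,-1],[0,0,-0.008,-3.5,-26.8,8,-1],[0,0,-0.008,-3.5,-26.8,8,-1],[0,0,-0.008,-3.5,-26.8,8,-1],[0,0,-0.008,-3.5,-26.8,8,-1],[0,0,-0.008,-3.5,-26.8,8,-1],[0,0,-0.008,-3.5,-26.8,8,-1]]'
python3 go.py 443 30 66 89.6
python3 - <<'E'
from h import *
f=grab_frame("scene"); save(f,"s1.png")
E
```

```text
time_s: 1.77
ee_pos: [441.1, 37.7, 159.6]
tool_rot: [-0.0, -0.001, 1.0, 0.0]
ft_force: [0.0, 0.9, 1.2]
finger_gap: 87.3
grasp_force: 0.0
pos [441.1  37.7 159.6] F [0.  0.9 1.2] t 1.7667 j [-0.7  -0.06  0.5   2.07  0.03  1.12  1.36]
turn [ 0.    -0.     0.008] shift cm [-0.19 -0.77  9.36]
```

View pics/s1.png

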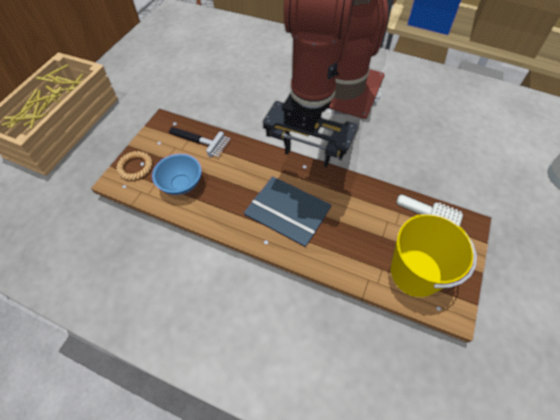

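The gripper stands behind the tile, with its fingertips at about (288,150) and (328,160), clear of the tile's rear edge. Everything else is untouched, so I'll descend.

```bash
python3 -m inch '[[0,0,0.008,0,-0.4,2.5,-1],[0,0,0.008,0,-0.8,5,-1],[0,0,0.008,0,-0.8,7,-1],[0,0,0.008,0,-0.8,8,-1],[0,0,0.008,0,-0.8,8.8,-1],[0,0,0.008,0,-0.8,9.3,-1],[0,0,0.008,0,-0.8,9.3,-1],[0,0,0.008,0,-0.8,9.3,-1],[0,0,0.008,0,-0.8,9.3,-1],[0,0,0.008,0,-0.8,9.3,-1]]'
python3 go.py 545 30 66 89.6
```

```text
time_s: 2.65
ee_pos: [441.7, 29.4, 67.3]
tool_rot: [0.001, 0.003, 1.0, 0.0]
ft_force: [-0.3, 0.3, 0.6]
finger_gap: 86.9
grasp_force: 0.0
pos [441.7  29.4  67.3] F [-0.3  0.3  0.6] t 2.65 j [-0.67  0.08  0.53  2.17 -0.05  0.9   1.45]
turn [0.001 0.001 0.   ] shift cm [-10.33   0.13   0.14]
```

```bash
python3 -m inch '[[0,0,0,-1,0,0.1,-1],[0,0,0,-2,0,0.1,-1],[0,0,0,-3,0,0.1,-1],[0,0,0,-4,0,0.1,-1],[0,0,0,-5,0,0.1,-1],[0,0,0,-6,0,0.1,-1],[0,0,0,-7,0,0.1,-1],[0,0,0,-7.7,0,0.1,-1],[0,0,0,-8,0,0.1,-1],[0,0,0,-8,0,0.1,-1]]'
python3 go.py 576 30 66 89.6
python3 - <<'E'
from h import *
f=grab_frame("scene"); save(f,"s2.png")
E
```

```text
time_s: 3.48
ee_pos: [521.9, 28.6, 65.5]
tool_rot: [0.0, 0.003, 1.0, -0.0]
ft_force: [0.7, -0.5, 0.5]
finger_gap: 87.2
grasp_force: 0.0
pos [521.9  28.6  65.5] F [ 0.7 -0.5  0.5] t 3.4833 j [-0.61  0.26  0.54  1.99 -0.17  0.93  1.57]
turn [-0.  0.  0.] shift cm [-5.41  0.18 -0.04]
```

View pics/s2.png

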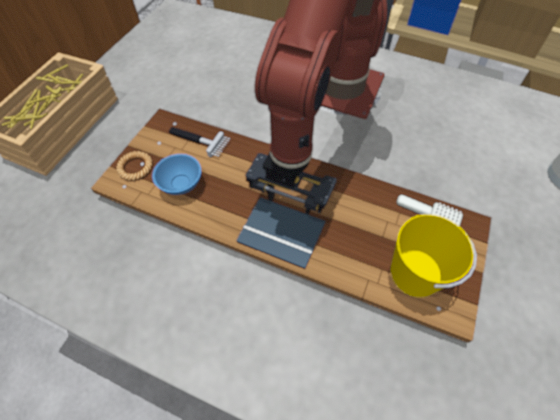

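The tile has slid forward and squared up. Its white line now runs from about (248,227) to (311,252), parallel to the edge, so I'll measure the remaining gap.

```bash
cat > m.py <<'E'
from h import *
import sys
f=grab_frame("scene"); f0=np.load("scene0.npy",allow_pickle=True).item()
p,d=fitl(onplane(f0,edgepts(f0,(94,190),(472,340)),45)); d=d*np.sign(d[1]); nx=np.array([d[1],-d[0]])
c,lw=tile(f,[int(a) for a in sys.argv[1:5]])
L=onplane(f,lw,55)[:,:2]; q,e=fitl(L); e=e*np.sign(e[1])
W=onplane(f,c,55)[:,:2]; s=(W-p)@nx
# leading edge: front contour points in tile middle
yy=(W-p)@d; mid=np.median((L-p)@d); front=[s[abs(yy-mid-k)<6].max() for k in(-50,-25,0,25,50)]
print("line past edge",(q-p)@nx,"len",np.ptp(L@e),"angle deg",np.degrees(np.arctan2(*(np.array([e[1]*d[0]-e[0]*d[1],e@d])))),"front",np.round(front,1),"y mid",q)
E
python3 m.py 232 195 332 275
```

```text
line past edge -53.736416 len 102.98415368561223 angle deg 0.07295324 front [-48.6 -48.8 -48.5 -48.5 -50.1] y mid [621.8791   71.98815]
```

```bash
python3 -m inch '[[0,0,0,-0.7,0,0,-1],[0,0,0,-1.4,0,0,-1],[0,0,0,-2.1,0,0,-1],[0,0,0,-2.8,0,0,-1],[0,0,0,-3.5,0,0,-1],[0,0,0,-4.1,0,0,-1],[0,0,0,-4.5,0,0,-1],[0,0,0,-4.7,0,0,-1],[0,0,0,-4.7,0,0,-1],[0,0,0,-4.7,0,0,-1]]'
sed -i 's/(B>R+4)&(R<90)&(B<110)/(B>R+4)\&(R<130)\&(B<160)/' h.py
python3 m.py 222 215 322 300; python3 go.py 576 30 66 89.6
python3 -c "
from h import *
save(grab_frame('scene'),'s3.png')
i=cv2.imread('pics/s3.png')[200:310,200:340];cv2.imwrite('pics/s3c.png',cv2.resize(i,None,fx=5,fy=5))"
```

```text
time_s: 4.42
ee_pos: [567.6, 28.4, 65.5]
tool_rot: [-0.0, 0.003, 1.0, 0.0]
ft_force: [-4.9, -0.1, 1.5]
finger_gap: 87.1
grasp_force: 2.1
line past edge 62.733723 len 233.7481669982126 angle deg 11.236237 front [114.7 118.2 107.3  96.5  85.7] y mid [738.2782  60.5392]
pos [567.7  28.4  65.6] F [-4.5  1.3  1.8] t 4.4667 j [-0.57  0.36  0.53  1.88 -0.22  0.96  1.62]
turn [ 0.    -0.001  0.   ] shift cm [-0.83  0.17 -0.05]
```

View pics/s3c.png

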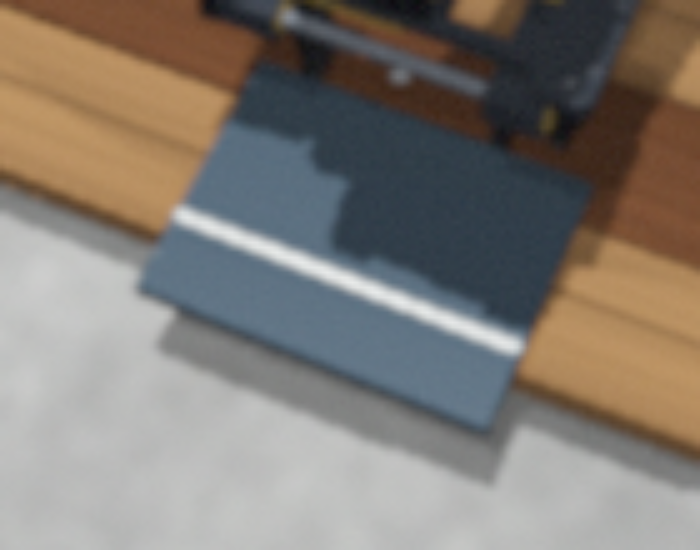

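The tile already overhangs and looks square. In the full picture the white line runs from (235.6,242.6) to (304.4,269.4) and the leading edge from (228,258) to (298,286). My mask took in the bright concrete, so I'll measure along these segments instead.

```bash
cat > m2.py <<'E'
from h import *
import sys
f=grab_frame("scene"); f0=np.load("scene0.npy",allow_pickle=True).item()
p,d=fitl(onplane(f0,edgepts(f0,(94,190),(472,340)),45)); d=d*np.sign(d[1]); nx=np.array([d[1],-d[0]])
a=[float(x) for x in sys.argv[1:9]]
g=cv2.cvtColor(f["pixels"],cv2.COLOR_RGB2GRAY).astype(np.float32)
A,B=np.array(a[:2]),np.array(a[2:4]); t=(B-A)/np.linalg.norm(B-A); n=np.array([-t[1],t[0]])
pts=[]
for s in np.linspace(.06,.94,40):
    o=np.arange(-6,6.1,.25); q=(A+s*(B-A)+o[:,None]*n).astype(np.float32)
    v=cv2.remap(g,q[:,0],q[:,1],cv2.INTER_LINEAR).ravel(); w=np.clip(v-(v.min()+v.max())/2,0,None); pts.append((q*w[:,None]).sum(0)/w.sum())
for nm,P,z in(("line",np.array(pts),55),("front",edgepts(f,a[4:6],a[6:8],4,40),55)):
    q,e=fitl(onplane(f,P,z)); e=e*np.sign(e[1]); print(nm,"past edge %.1f"%((q-p)@nx),"angle deg %.2f"%np.degrees(np.arcsin(e[0]*d[1]-e[1]*d[0])),q)
E
python3 m2.py 235.6 242.6 304.4 269.4 228 258 298 286
```

```text
line past edge -7.4 angle deg -0.02 [668.0349    41.594475]
front past edge 31.4 angle deg 0.33 [706.8526   45.91699]
```

```bash
python3 -m inch '[[0,0,0,-0.2,0,0,-1],[0,0,0,-0.4,0,0,-1],[0,0,0,-0.6,0,0,-1],[0,0,0,-0.75,0,0,-1],[0,0,0,-0.8,0,0,-1],[0,0,0,-0.8,0,0,-1],[0,0,0,-0.8,0,0,-1],[0,0,0,-0.8,0,0,-1],[0,0,0,-0.8,0,0,-1],[0,0,0,-0.8,0,0,-1]]'
python3 m2.py 233.5 245 302.5 272.4 226 261 296 289.5
```

```text
time_s: 5.4
ee_pos: [575.7, 28.3, 65.5]
tool_rot: [-0.0, 0.003, 1.0, 0.0]
ft_force: [-6.0, 0.0, 2.9]
finger_gap: 86.9
grasp_force: 2.6
line past edge 0.7 angle deg -0.02 [676.1219    40.682617]
front past edge 39.5 angle deg -0.04 [714.9848    44.611977]
```

On target: the line is 0.7 mm past the edge, the front 39.5 mm, and the angle about 0. I'll back off, raise the arm and check.

```bash
python3 -m inch '[[0,0,0,0.6,0,0,-1],[0,0,0,1.5,0,0,-1],[0,0,0,2.5,0,0,-1],[0,0,0,3.5,0,0,-1],[0,0,0,4,0,-1,-1],[0,0,0,4,0,-3,-1],[0,0,0,4,0,-6,-1],[0,0,0,4,0,-9,-1],[0,0,0,4,0,-11,-1],[0,0,0,4,0,-11,-1]]'
python3 m2.py 233.5 245 302.5 272.4 226 261 296 289.5
python3 -c "
from h import *
save(grab_frame('scene'),'s4.png')"
```

```text
time_s: 6.28
ee_pos: [538.3, 28.6, 180.9]
tool_rot: [0.004, 0.004, 1.0, 0.001]
ft_force: [0.0, -0.1, 0.4]
finger_gap: 87.1
grasp_force: 0.0
line past edge 0.7 angle deg -0.01 [676.1141    40.202473]
front past edge 39.5 angle deg -0.15 [714.99207   46.214203]
```

View pics/s4.png

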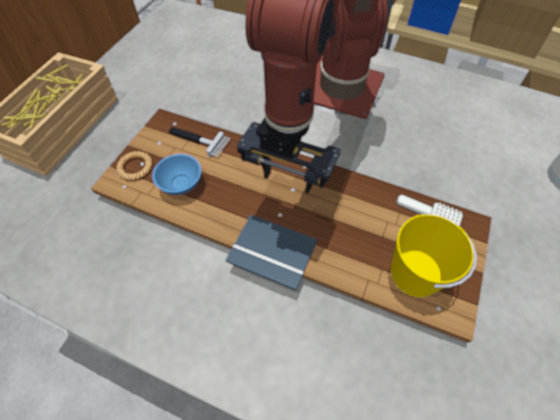

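The white line runs along the bench edge from about (233,245) to (302,272). The tile is flat and square, the arm is clear, and the other things haven't moved.

```bash
python3 -c "
from station import close_job
print(close_job())"
```

```text
the job is handed in; nothing more can be done
None
```

I pushed the tile until it sticks out about 39.5 mm past the bench's far edge (by camera), square to it and flat with the white line above the edge; nothing else moved, the arm is clear, and the job is handed in (no verdict came back).

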